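# Free a stuck parts cup from its holder pot

## Task

The parts cup is stuck in the round holder pot, its two lugs caught under the pot's hooks. Grip the cup by its rim, twist it anticlockwise (seen from above) until the lugs are clear of the hooks, pull it out without straining the lugs against the hooks, and set it down gently, upright and flat in the drip tray beside the other cup, which must stay standing where it is.

Things in the scene. Friction and masses are not known exactly. Their poses are not given: they have to be found in the camera images.
- cup_center (a point): Stuck grey cup: straight round open cup, 60 mm outside diameter, 105 mm tall, wall 4 mm, about 130 g. The point is on its axis, half-way up (52.5 mm above its underside); z up, x through its two lugs. While stuck it stands on the pot's inner floor, rim 115 mm above the bench; its top 40 mm stand free above the hooks, to be gripped across the outside.
- cup: The same cup; origin at the centre of its underside. Its lugs are two flat tabs on its +x and -x sides, 14 mm wide, 6 mm thick, reaching 42 mm from the axis, their middle 51 mm above the underside. The lowest 40 mm of the cup are its solid floor.
- pot: Holder pot, fixed: black, round, 76 mm outside, 66 mm inside, rim 56 mm and inner floor 10 mm above the bench, on a round aluminium base plate of 120 mm. Origin at the centre of its underside, z up; hooks at +x and -x. Three sprung rubber pads inside grip the cup, so that it drags (roughly 10 N to pull, 0.3 N m to twist) until raised about 30 mm.
- hooks: The pot's two aluminium hooks (origin and axes of the pot), top 73 mm above the bench, 34 mm wide, lips 3 mm above the lugs; closed on the clockwise side. The stuck cup's x axis is within 0.14 rad of the pot's (either way round); turned 0.75 to 2.1 rad anticlockwise of it, the lugs are clear and the cup comes straight up. Lugs must not be pressed on hooks with over 40 N.
- drip_tray: Drip tray, fixed: shallow open steel tray, 115 mm (x) by 210 mm (y), walls and floor 3 mm thick, 14 mm high. Origin at the centre of its underside, on the bench; the inner floor lies 3 mm above it. The other cup stands in its -y half; its +y half, with its middle 52 mm from the origin, is free.
- spare_cup_center (a point): Centre (half-way up) of the other cup, identical to the stuck one, standing upright in the -y half of the drip tray. Axes as for the stuck cup.
Mind the look-alikes: they are no part of the job. What is shaped like the cup but green is not meant. What is shaped like the part that bears spare_cup_center but purple is not meant.

How it is judged:
By the outcome, as a careful person would: the job done as asked, in the order asked, and still so for the second after the job is handed in, with the robot touching nothing.
It also fails if it takes over 45 s, if anything falls off the work surface, if the arm or the gripper's body presses on something with over 40 N, if the wrist force passes 120 N, or if a joint passes its speed limit or range.

## Robot

A 6-joint arm with a two-finger parallel gripper is mounted at the origin on a cart in front of the work surface, level with it; the furniture and walls round the work are solid. World frame = base frame: x ahead of the robot, y to its left, z up, the work surface at z = 0. Lengths are in m, angles in degrees, forces in N, time in s.
With the tool pointing down it reaches from about 0.35 to 0.875 m from the base axis. Payload 4.2 kg.
Tool frame: the origin (TCP) lies midway between the tips of the shut fingers; the grasp point (between the pads) lies 19 mm behind it; z points along the fingers, y is the direction in which the jaws open and shut (so a half turn about z gives the same grasp; the last joint's range is limited). The gripper opens to 87 mm and grips with 3 to 60 N. Pads are 19 mm wide; open, the fingers measure 117 mm over their backs; the gripper's body (75 mm by 190 mm) begins 51 mm behind the grasp point.
Start: joints at [90.848, 22.042, 0.453, 0, -68.411, -14.817], TCP at [0.151, 0.607, 0.223] pointing down, gripper open.
Joint ranges: [-179.83, 179.83], [-69.29, 118.12], [-61.27, 80.66], [-181.25, 117.63], [-171.15, -9.14], [-177.46, 177.46]. Speed limits (degrees/s): [159.86, 159.86, 180, 180, 180, 180].

## Interface

Orientations are given as a 3x3 rotation matrix whose columns are the frame's x, y, z axes.
In Python, from station import r gives the robot as it stands.
- The arm moves only by the tool carry_out, never from a script. Its argument "steps" is a list of rows, each a list of 2 entries, a list of its own where there are three numbers: the shift along the tool's x, y, z in cm, then the turn about the tool's z in degrees. In form: [[[x, y, z], twist], ...]. A call has 1 to 20 rows; each row is the pose to reach, as a shift and turn from the pose measured when the call began, along the tool's axes at that moment; what a row does not reach only later rows make up. A row lasts 1/10 s, in which the tool goes at most 50 mm and 8.59 degrees, less where a joint would pass 70% of its speed; a pose out of reach is approached as far as the arm can. A call with a gripper value outside its range is refused whole. "gripper" is the gripper's target within -1 to 1 (fully open at 1, half-way at 0, shut at -1), set as the call begins (left out, the last holds). The fingers move at their own pace and stop on an object; the grip force is fixed at half the most. Time passes only in rows, so rows that repeat a pose let the fingers close. It gives the time, the measured TCP pose, the force and the opening at its end, in the units of the state.
- r.sense(): the state, without advancing time (a new reading comes with each control period).
- r.capture(name): name is "side" or "top" or "wrist"; returns the picture (400x640x3 uint8, red, green, blue); there is no depth.
- r.calibration(name): a dict with "camera_matrix" (3x3 intrinsics, pixels), "world_from_camera" (4x4, takes a point from camera to world coordinates). Camera axes: x right, y up, looking along -z (the intrinsics and any distortion apply to the point x, -y, -z); pixel columns grow to the right and rows downward; lengths in m; the calibration is good to about 2 mm. A picture is of the moment at which its call begins: read the wrist's pose just before it. calibration takes no time and is no camera call; for the wrist camera it gives the pose at the moment of the call.
- r.finish_job(): hands the job in, once; it reports no verdict.
Trained networks look in the newest picture that a camera, given by its name, has taken for a name from the list of things; names that differ only in an ending like _2 or _b are one class to them, and where a whole thing is asked for, a point or a joint stands for the part that bears it (a point fixed in the world has none). Each returns a list of dicts, best first, with "confidence" (0 to 1); they miss things now and then, are a little off and sometimes report something else, mostly with a low value. They report only what shows in the picture. A call takes as long as a camera call. They do not tell look-alikes from the thing itself.
- r.cut_out(camera, target): "pixels" (400x640 bool, what is visible of it).
- r.place_of(camera, target): "centre" ([x, y, z] in m, in world coordinates, good to about 4 mm: a listed point, or the origin of a listed thing).
The state is a dict: "time_s": time; "joints": joint angles; "joint_velocities": joint speeds; "effort": joint torques, N m; "tcp_pos": TCP position; "ee_rot": TCP orientation; "wrist_force": force on the tool from outside, world axes, zero at the start; "moment": the same for the moment, N m; "gripper_width": opening from 0.0 (shut) to 1.0 (fully open).
Only numpy, scipy, OpenCV 4.12 (cv2) and the standard library are available. Lean on these libraries where they do the work, as an engineer would, in place of code of your own. Each camera call takes 0.05 s, during which the arm holds its last target. There are 200 camera calls.

## Working session

There is one attempt and no reset: what is moved stays moved. The work goes in short steps, Python scripts to look and compute and a tool call to move; the robot and the scene stay as the last step left them, time stands still between calls to the robot, and variables do not carry over. Pictures are saved under pics/ and viewed, about 8 in all and at most 12, crops included, and the job is handed in when it is done.

Besides the shell and the picture viewer there is one more tool, called after "Request:" as name([rows], argument=value, ...), one row to a line, values as JSON. carry_out: Moves the arm, as the interface text tells. Its arguments: {"type":"object","properties":{"steps":{"type":"array","items":{"type":"array"}},"gripper":{"type":"number"}},"required":["steps"]}

```bash
mkdir -p pics; python3 - <<'E'
from station import r
import cv2,numpy as np
s=r.sense();print(s['time_s'],s['tcp_pos'],np.round(s['ee_rot'],3).tolist(),s['gripper_width'])
ims=[]
for c in ['top','side']:
    im=r.capture(c);cv2.imwrite(f'pics/{c}0.png',im[:,:,::-1])
    for t in ['cup_center','cup','pot','hooks','drip_tray','spare_cup_center']:
        try:
            for d in r.place_of(c,t)[:3]:
                C=r.calibration(c);T=np.linalg.inv(C['world_from_camera']);p=T@np.r_[d['centre'],1];q=C['camera_matrix']@np.array([p[0],-p[1],-p[2]]);
                print(c,t,round(d['confidence'],2),np.round(d['centre'],3),np.round(q[:2]/q[2]))
        except Exception as e: print(c,t,e)
print(r.sense()['time_s'])
E
```

```text
0.0 [0.15070711 0.60591608 0.22143701] [[0.97, -0.242, -0.0], [-0.242, -0.97, -0.002], [0.0, 0.002, -1.0]] 1.0017343508371488
top cup_center 0.77 [0.369 0.385 0.052] [267. 214.]
top cup_center 0.62 [0.549 0.142 0.062] [360. 147.]
top cup 0.75 [ 0.591 -0.014 -0.007] [413. 138.]
top cup 0.59 [0.549 0.139 0.012] [359. 151.]
top pot 0.59 [0.551 0.141 0.002] [358. 151.]
top hooks 0.68 [ 0.549  0.138 -0.006] [359. 152.]
top drip_tray 0.58 [0.52  0.372 0.002] [274. 161.]
top spare_cup_center 0.96 [0.523 0.309 0.056] [297. 156.]
top spare_cup_center 0.72 [0.626 0.54  0.051] [211. 117.]
top spare_cup_center 0.57 [0.241 0.414 0.054] [255. 263.]
side cup_center 0.96 [ 0.596 -0.017  0.054] [422. 236.]
side cup_center 0.93 [0.549 0.14  0.062] [372. 206.]
side cup_center 0.75 [0.367 0.391 0.055] [276. 181.]
side cup 0.94 [0.371 0.393 0.002] [278. 193.]
side cup 0.7 [0.548 0.143 0.01 ] [370. 219.]
side cup 0.63 [ 0.588 -0.014 -0.   ] [416. 251.]
side pot 0.62 [ 0.55   0.142 -0.001] [371. 222.]
side hooks 0.71 [0.553 0.137 0.001] [373. 222.]
side drip_tray 0.89 [ 0.521  0.367 -0.004] [324. 184.]
side spare_cup_center 0.74 [0.237 0.421 0.05 ] [232. 191.]
side spare_cup_center 0.73 [0.525 0.309 0.053] [334. 179.]
side spare_cup_center 0.68 [0.622 0.542 0.053] [323. 136.]
0.7
```

View pics/top0.png

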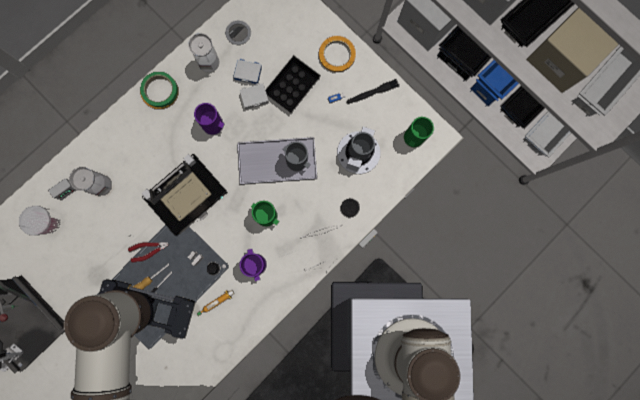

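View pics/side0.png

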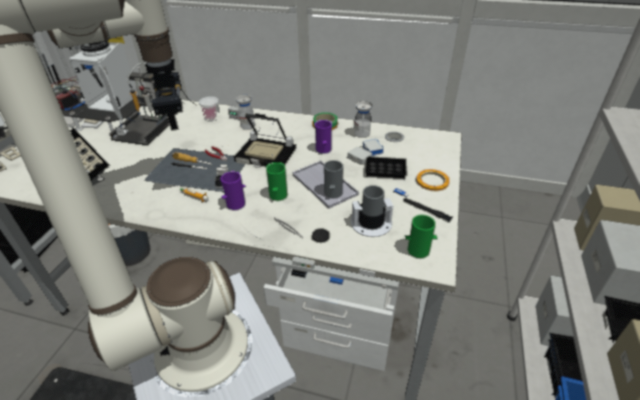

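The picture shows the grey cup in the black pot on the white plate (top 361,146; side 372,206). Things it could be confused with are the green cups (top 419,130 and 264,214), the purple ones (208,118 and 253,264), and the grey spare in the tray (297,155). I choose the grey one in the pot and check it in a crop.

```bash
cat > h.py <<'E'
from station import r
import cv2,numpy as np
def proj(c,P,C=None):
    C=C or r.calibration(c);P=np.atleast_2d(P);p=(np.linalg.inv(C['world_from_camera'])@np.c_[P,np.ones(len(P))].T)[:3]
    q=C['camera_matrix']@(p*np.array([[1],[-1],[-1]]));return (q[:2]/q[2]).T
def onplane(c,uv,z,C=None):
    C=C or r.calibration(c);uv=np.atleast_2d(uv).astype(float)
    d=np.linalg.inv(C['camera_matrix'])@np.c_[uv,np.ones(len(uv))].T;d=d*np.array([[1],[-1],[-1]])
    W=np.array(C['world_from_camera']);d=W[:3,:3]@d;o=W[:3,3:];return (o+d*(z-o[2])/d[2]).T
E
python3 - <<'E'
from h import *
im=r.capture('top')
cv2.imwrite('pics/crop.png',cv2.resize(im[105:205,225:395,::-1],None,fx=4.7,fy=4.7,interpolation=cv2.INTER_CUBIC))
m=r.cut_out('top','drip_tray')[0]['pixels']
c=cv2.findContours(m.astype(np.uint8),0,1)[0];c=max(c,key=cv2.contourArea)[:,0]
w=onplane('top',c,0.014)
R=cv2.minAreaRect((w[:,:2]*1000).astype(np.float32));print(R,cv2.boxPoints(R))
E
```

```text
((517.9844970703125, 361.80621337890625), (119.37939453125, 213.52053833007812), 4.601598262786865) [[449.92218 463.43365]
 [467.05222 250.60136]
 [586.0468  260.17877]
 [568.91675 473.01105]]
```

View pics/crop.png

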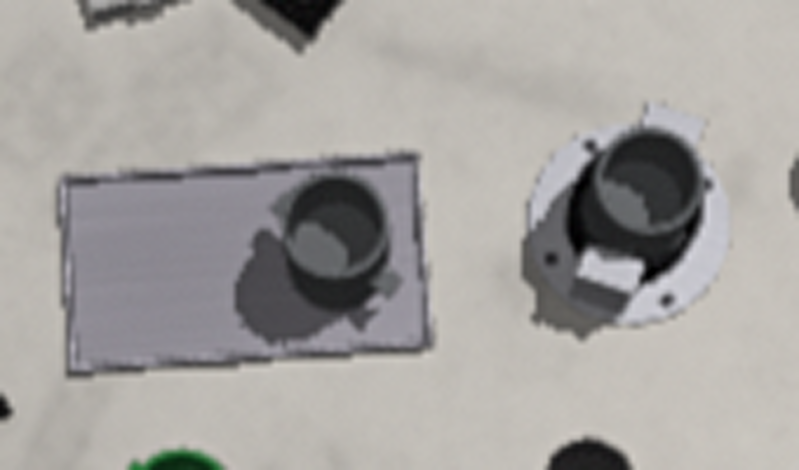

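Request:
carry_out([
  [[3,2,0],0],
  [[7,5,0],0],
  [[11,8,0],0],
  [[15,10.7,0],0],
  [[19,13.5,0],0],
  [[23,16.4,0],0],
  [[27,19.2,0],0],
  [[31,22,0],0],
  [[35,25,0],0],
  [[39,27.8,0],0],
  [[43,30.6,0],0],
  [[46,32.7,0],0],
  [[48,34.2,0],0],
  [[49.2,35,0],0],
  [[49.8,35.5,0],0],
  [[49.8,35.5,0],0],
  [[49.8,35.5,0],0],
  [[49.8,35.5,0],0],
], gripper=1)

```text
time_s: 2.6
tcp_pos: [0.5479, 0.1427, 0.2227]
ee_rot: [[0.971, -0.24, 0.0], [-0.24, -0.971, 0.0], [0.0, -0.0, -1.0]]
wrist_force: [0.2, 0.1, -0.3]
gripper_width: 1.004
```

```bash
python3 - <<'E'
from h import *
s=r.sense();print(s['time_s'],s['tcp_pos'],np.round(s['ee_rot'],3).tolist(),np.round(s['joints'],1),np.round(s['wrist_force'],1))
C=r.calibration('wrist');im=r.capture('wrist');cv2.imwrite('pics/w1.png',im[:,:,::-1])
np.savez('w1.npz',K=C['camera_matrix'],W=C['world_from_camera']);print(np.round(C['world_from_camera'],3))
for t in ['cup_center','cup','pot','hooks']:
    for d in r.place_of('wrist',t)[:2]:print(t,d['confidence'],np.round(d['centre'],4),proj('wrist',d['centre']))
for a in [-23]:
    a=np.radians(a);print(proj('wrist',[[.549+k*.045*np.cos(a),.141+k*.045*np.sin(a),.073] for k in (1,-1)]))
E
```

```text
2.6 [0.54787308 0.14274169 0.22273058] [[0.971, -0.24, 0.0], [-0.24, -0.971, 0.0], [0.0, -0.0, -1.0]] [ 31.   16.3  -8.   -0.  -65.7  45.1] [ 0.2  0.1 -0.3]
[[-0.24   0.935  0.259  0.619]
 [-0.971 -0.232 -0.064  0.125]
 [ 0.    -0.267  0.964  0.384]
 [ 0.     0.     0.     1.   ]]
cup_center 0.87 [0.5479 0.1392 0.0623] [[319.93095112 179.61446734]]
cup 0.84 [ 0.596  -0.0188 -0.0027] [[446.22563781  92.98868597]]
cup 0.72 [0.5505 0.143  0.0109] [[315.65196117 168.48470065]]
[[325.28799186 135.1019243 ]
 [310.52775083 224.96624214]]
```

View pics/w1.png

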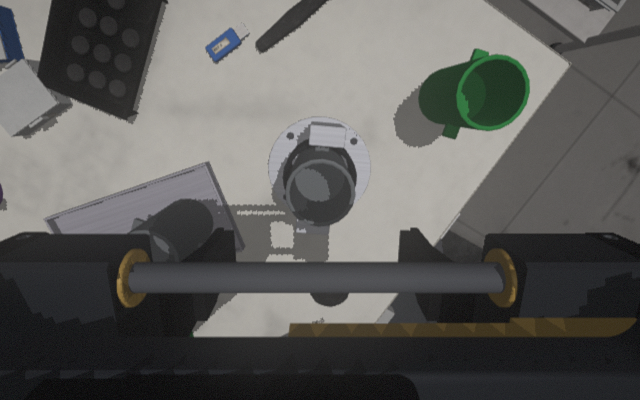

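The wrist view shows the grey cup's rim at about (320,192), spanning columns 285–355. The near hook is at (328,135), the spare cup at about (170,230), and the green look-alike at (490,90).

```bash
python3 - <<'E'
from h import *
from scipy.optimize import minimize
im=cv2.imread('pics/w1.png')
g=cv2.GaussianBlur(cv2.cvtColor(im,6),(0,0),1).astype(np.float32)
gm=cv2.magnitude(cv2.Sobel(g,5,1,0),cv2.Sobel(g,5,0,1))
C=r.calibration('wrist');a=np.linspace(0,2*np.pi,120)
def sc(p,f=False):
    s=0
    for R in (.03,.026):
        q=proj('wrist',np.c_[p[0]+R*np.cos(a),p[1]+R*np.sin(a),0*a+.115],C).astype(np.float32)
        s+=cv2.remap(gm,q[None,:,0],q[None,:,1],1).mean()
    return s
b=max((sc((x,y)),x,y) for x in np.arange(.535,.562,.001) for y in np.arange(.127,.156,.001));print(b)
# hook angle: near hook corners on z=.073 plane from rough pixels
print(onplane('wrist',[[311,122],[345,126],[310,146],[346,148]],.073,C).round(4))
p=onplane('top',[[225+x/4.7,105+y/4.7] for x,y in [(610,267),(676,122),(585,248),(643,262),(648,105),(706,121)]],.073);print(p.round(4))
E
```

```text
(np.float32(152.18486), np.float64(0.548), np.float64(0.139))
[[0.6052 0.1334 0.073 ]
 [0.5941 0.1038 0.073 ]
 [0.5841 0.1397 0.073 ]
 [0.5741 0.1073 0.073 ]]
[[0.5054 0.1574 0.073 ]
 [0.5884 0.1201 0.073 ]
 [0.5159 0.1713 0.073 ]
 [0.5084 0.139  0.073 ]
 [0.598  0.1357 0.073 ]
 [0.5892 0.1032 0.073 ]]
```

Request:
carry_out([
  [[0.1,0.3,1],0],
  [[0.1,0.3,3],0],
  [[0.1,0.3,5.5],0],
  [[0.1,0.3,8],0],
  [[0.1,0.3,9.5],0],
  [[0.1,0.3,10.5],0],
  [[0.1,0.3,11.5],0],
  [[0.1,0.3,12.5],0],
  [[0.1,0.3,13.3],0],
  [[0.1,0.3,13.8],0],
  [[0.1,0.3,13.8],0],
  [[0.1,0.3,13.8],0],
])

```text
time_s: 4.05
tcp_pos: [0.5488, 0.1393, 0.085]
ee_rot: [[0.971, -0.24, 0.001], [-0.24, -0.971, 0.0], [0.001, -0.001, -1.0]]
wrist_force: [0.3, -0.6, 0.7]
gripper_width: 0.999
```

Request:
carry_out([
  [[0,0,0],0],
  [[0,0,0],0],
  [[0,0,0],0],
  [[0,0,0],0],
  [[0,0,0],0],
  [[0,0,0],0],
  [[0,0,0],0],
  [[0,0,0],0],
  [[0,0,0],0],
  [[0,0,0],0],
], gripper=-1)

```text
time_s: 5.05
tcp_pos: [0.5489, 0.1394, 0.0851]
ee_rot: [[0.971, -0.24, 0.001], [-0.24, -0.971, 0.001], [0.001, -0.001, -1.0]]
wrist_force: [-0.9, 2.1, 1.5]
gripper_width: 0.689
```

Request:
carry_out([
  [[0,0,0],-2],
  [[0,0,0],-5],
  [[0,0,0],-9],
  [[0,0,0],-14],
  [[0,0,0],-19],
  [[0,0,0],-24],
  [[0,0,0],-29],
  [[0,0,0],-34],
  [[0,0,0],-39],
  [[0,0,0],-44],
  [[0,0,0],-49],
  [[0,0,0],-54],
  [[0,0,0],-59],
  [[0,0,0],-64],
  [[0,0,0],-69],
  [[0,0,0],-74],
  [[0,0,0],-78],
  [[0,0,0],-80],
  [[0,0,0],-80],
  [[0,0,0],-80],
])

```text
time_s: 7.05
tcp_pos: [0.548, 0.1394, 0.0843]
ee_rot: [[0.406, 0.914, -0.001], [0.914, -0.406, 0.0], [0.0, -0.001, -1.0]]
wrist_force: [-2.0, 3.3, -2.9]
gripper_width: 0.69
```

```bash
python3 - <<'E'
from h import *
s=r.sense();print(s['time_s'],s['tcp_pos'],np.round(s['ee_rot'],3).tolist(),np.round(s['joints'],1),np.round(s['wrist_force'],1),np.round(s['moment'],2),s['gripper_width'])
im=r.capture('top');im2=r.capture('wrist')
a=cv2.resize(im[105:205,285:395,::-1],(440,400),interpolation=2);b=cv2.resize(im2[60:300,150:500,::-1],(350,240))
o=np.zeros((400,790,3),np.uint8);o[:,:440]=a;o[:240,440:]=b;cv2.imwrite('pics/tw.png',o)
E
```

```text
7.05 [0.5479607  0.13939709 0.08434223] [[0.406, 0.914, -0.001], [0.914, -0.406, 0.0], [0.0, -0.001, -1.0]] [ 3.070e+01  2.420e+01 -1.830e+01 -1.000e-01 -4.750e+01  1.254e+02] [-2.   3.3 -2.9] [ 0.88  0.55 -0.1 ] 0.6895584845483242
```

View pics/tw.png

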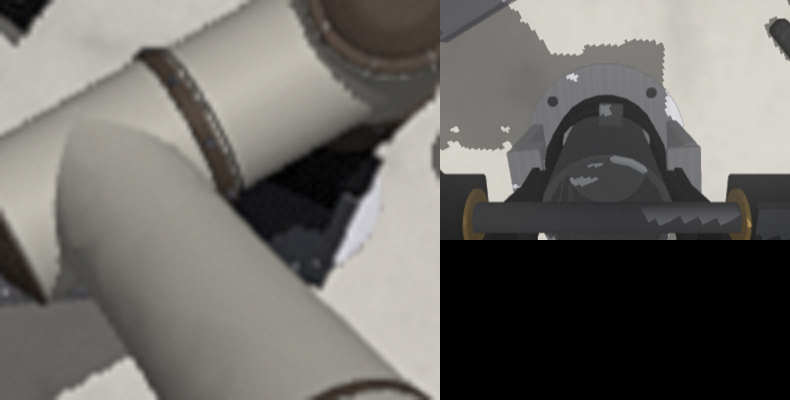

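The wrist crop shows the lug at (610,115), midway between the two hooks at (527,165) and (683,150), so it is clear of them. I pull up slowly.

Request:
carry_out([
  [[0,0,-0.2],-8e-08],
  [[0,0,-0.5],0],
  [[0,0,-0.8],0],
  [[0,0,-1.1],0],
  [[0,0,-1.4],0],
  [[0,0,-1.7],0],
  [[0,0,-2.0],0],
])

```text
time_s: 7.85
tcp_pos: [0.5476, 0.1392, 0.1044]
ee_rot: [[0.406, 0.914, -0.002], [0.914, -0.406, 0.0], [-0.001, -0.002, -1.0]]
wrist_force: [1.3, 1.9, -12.3]
gripper_width: 0.691
```

Request:
carry_out([
  [[0,0,-0.4],0],
  [[0,0,-0.8],0],
  [[0,0,-1.3],0],
  [[0,0,-1.8],0],
  [[0,0,-2.4],0],
  [[0,0,-3.2],0],
  [[0,0,-4.2],0],
  [[0,0,-5.4],0],
  [[0,0,-6.8],0],
  [[0,0,-8.4],0],
  [[0,0,-10],0],
  [[0,0,-11.6],0],
  [[0,0,-13.2],0],
  [[0,0,-14.6],0],
  [[0,0,-15.6],0],
  [[0,0,-16],0],
  [[0,0,-16],0],
  [[0,0,-16],0],
])

```text
time_s: 9.65
tcp_pos: [0.5475, 0.139, 0.2638]
ee_rot: [[0.406, 0.914, -0.003], [0.914, -0.406, -0.0], [-0.002, -0.003, -1.0]]
wrist_force: [-1.0, -0.7, -1.3]
gripper_width: 0.69
```

```bash
python3 - <<'E'
from h import *
s=r.sense();print(s['time_s'],s['tcp_pos'],np.round(s['ee_rot'],3).tolist(),np.round(s['joints'],1),np.round(s['wrist_force'],1),np.round(s['moment'],2),s['gripper_width'])
im=r.capture('side')
cv2.imwrite('pics/lift.png',cv2.resize(im[80:260,220:460,::-1],None,fx=3,fy=3,interpolation=2))
for t in ['cup','cup_center','drip_tray','spare_cup_center']:
    for d in r.place_of('side',t)[:3]:print(t,d['confidence'],np.round(d['centre'],4))
E
```

```text
9.65 [0.54745009 0.13900189 0.2637599 ] [[0.406, 0.914, -0.003], [0.914, -0.406, -0.0], [-0.002, -0.003, -1.0]] [ 3.060e+01  1.470e+01 -4.100e+00 -1.000e-01 -7.130e+01  1.254e+02] [-1.  -0.7 -1.3] [-0.13 -0.08  0.03] 0.6902935606977227
cup 0.79 [ 0.5914 -0.0154 -0.0017]
cup 0.7 [0.5479 0.1381 0.1884]
cup 0.62 [0.371  0.393  0.0019]
cup_center 0.91 [0.5499 0.1401 0.2398]
cup_center 0.88 [0.3677 0.3927 0.0572]
cup_center 0.78 [ 0.5934 -0.0155  0.0514]
drip_tray 0.9 [ 0.5217  0.3666 -0.0019]
spare_cup_center 0.73 [0.6218 0.5442 0.0524]
spare_cup_center 0.72 [0.527  0.31   0.0508]
spare_cup_center 0.7 [0.2383 0.4205 0.0517]
```

View pics/lift.png

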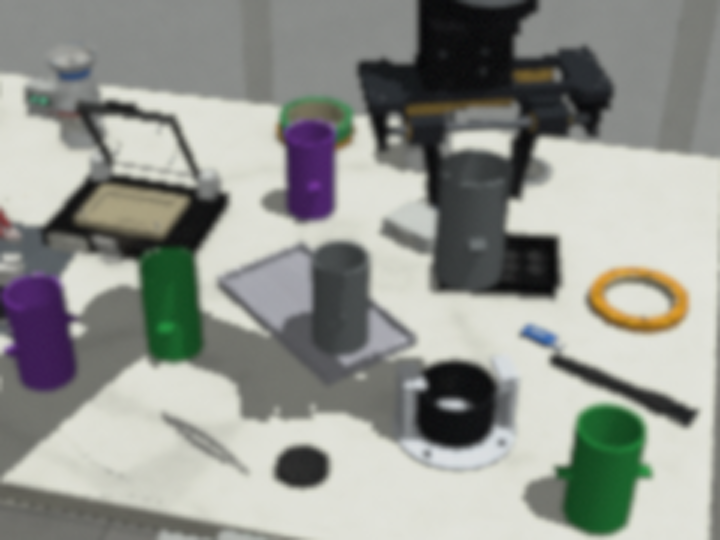

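The side crop shows the grey cup hanging upright at (470,220) and the empty pot at (455,405). The spare stands in the tray at (340,300). The network puts the cup's underside at 0.188, which agrees with TCP − 75 mm. I carry it over to the free half of the tray.

Request:
carry_out([
  [[0.6,-0.35,0],0],
  [[1.7,-1,0],0],
  [[3.4,-2,0],0],
  [[5.4,-3.2,0],0],
  [[7.4,-4.3,0],0],
  [[9.4,-5.5,0],0],
  [[11.4,-6.7,0],0],
  [[13.4,-7.9,0],0],
  [[15.4,-9,0],0],
  [[17.4,-10.2,0],0],
  [[19.4,-11.4,0],0],
  [[21.2,-12.4,0],0],
  [[22.6,-13.2,0],0],
  [[23.6,-13.8,0],0],
  [[24.1,-14.1,0],0],
  [[24.3,-14.2,0],0],
  [[24.3,-14.2,0],0],
  [[24.3,-14.2,0],0],
])

```text
time_s: 11.7
tcp_pos: [0.5169, 0.4181, 0.264]
ee_rot: [[0.407, 0.913, -0.003], [0.913, -0.407, -0.001], [-0.002, -0.002, -1.0]]
wrist_force: [-1.1, 1.1, -0.5]
gripper_width: 0.687
```

Request:
carry_out([
  [[0,0,0.5],0],
  [[0,0,1.5],0],
  [[0,0,3],0],
  [[0,0,4.8],0],
  [[0,0,6.6],0],
  [[0,0,8.4],0],
  [[0,0,10],0],
  [[0,0,11.6],0],
  [[0,0,13],0],
  [[0,0,14],0],
  [[0,0,14.7],0],
  [[0,0,15],0],
  [[0,0,15],0],
  [[0,0,15],0],
])

```text
time_s: 13.1
tcp_pos: [0.5168, 0.4184, 0.1147]
ee_rot: [[0.407, 0.913, -0.002], [0.913, -0.407, 0.0], [-0.0, -0.002, -1.0]]
wrist_force: [-0.8, 0.9, -0.5]
gripper_width: 0.687
```

```bash
python3 - <<'E'
from h import *
s=r.sense();print(s['time_s'],s['tcp_pos'],np.round(s['ee_rot'],3).tolist(),np.round(s['joints'],1),np.round(s['wrist_force'],1),np.round(s['moment'],2),s['gripper_width'])
im=r.capture('side')
cv2.imwrite('pics/pl.png',cv2.resize(im[80:260,220:460,::-1],None,fx=3,fy=3,interpolation=2))
for t in ['cup','cup_center','drip_tray','spare_cup_center']:
    for d in r.place_of('side',t)[:4]:print(t,d['confidence'],np.round(d['centre'],4))
E
```

```text
13.1 [0.51677173 0.41839409 0.11468586] [[0.407, 0.913, -0.002], [0.913, -0.407, 0.0], [-0.0, -0.002, -1.0]] [ 5.290e+01  3.080e+01 -1.400e+00 -1.000e-01 -5.790e+01  1.032e+02] [-0.8  0.9 -0.5] [-0.08 -0.08  0.05] 0.6872495417859811
cup 0.89 [0.3722 0.3938 0.0014]
cup 0.7 [ 0.5926 -0.0146  0.0006]
cup 0.69 [0.5163 0.4186 0.0395]
cup_center 0.91 [0.517  0.4167 0.0937]
cup_center 0.73 [0.3676 0.3948 0.0521]
cup_center 0.67 [ 0.5949 -0.0173  0.0525]
cup_center 0.55 [0.5231 0.3105 0.0514]
drip_tray 0.91 [ 0.5207  0.3642 -0.0015]
spare_cup_center 0.76 [0.5262 0.3089 0.0521]
spare_cup_center 0.67 [0.2384 0.4255 0.0496]
spare_cup_center 0.59 [0.6252 0.5427 0.0543]
```

View pics/pl.png

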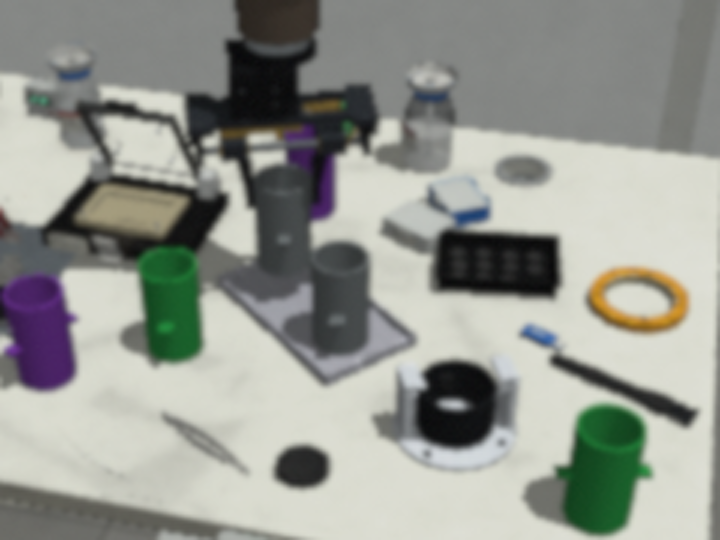

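The cup now hangs over the free half of the tray at (283,225), with the spare untouched at (340,300). I lower it gently, with contact expected at about 3.7 cm.

Request:
carry_out([
  [[0,0,0.4],0],
  [[0,0,1],0],
  [[0,0,1.7],0],
  [[0,0,2.3],0],
  [[0,0,2.8],0],
  [[0,0,3.1],0],
  [[0,0,3.3],0],
  [[0,0,3.4],0],
  [[0,0,3.45],0],
  [[0,0,3.5],0],
  [[0,0,3.5],0],
])

```text
time_s: 14.45
tcp_pos: [0.5166, 0.4183, 0.0797]
ee_rot: [[0.407, 0.913, -0.002], [0.913, -0.407, 0.0], [-0.0, -0.002, -1.0]]
wrist_force: [0.3, 0.6, -1.4]
gripper_width: 0.692
```

Request:
carry_out([
  [[0,0,0.05],0],
  [[0,0,0.1],0],
  [[0,0,0.15],0],
  [[0,0,0.15],0],
])

```text
time_s: 14.85
tcp_pos: [0.5166, 0.4184, 0.0783]
ee_rot: [[0.407, 0.913, -0.002], [0.913, -0.407, 0.001], [-0.0, -0.002, -1.0]]
wrist_force: [0.3, 0.1, -0.4]
gripper_width: 0.689
```

Request:
carry_out([
  [[0,0,0.04],0],
  [[0,0,0.08],0],
  [[0,0,0.08],0],
])

```text
time_s: 15.15
tcp_pos: [0.5167, 0.4185, 0.0783]
ee_rot: [[0.407, 0.914, -0.001], [0.914, -0.407, 0.001], [0.0, -0.002, -1.0]]
wrist_force: [-2.0, -0.2, 4.3]
gripper_width: 0.692
```

Request:
carry_out([
  [[0,0,0.03],0],
  [[0,0,0.06],0],
  [[0,0,0.06],0],
])

```text
time_s: 15.45
tcp_pos: [0.5167, 0.4186, 0.0783]
ee_rot: [[0.407, 0.914, -0.001], [0.914, -0.407, 0.001], [0.001, -0.001, -1.0]]
wrist_force: [-2.6, -0.7, 5.2]
gripper_width: 0.691
```

The wrist force went from about −1 N to +5 N, so the cup is on the tray floor. I release it and back straight up.

Request:
carry_out([
  [[0,0,0],0],
  [[0,0,0],0],
  [[0,0,0],0],
  [[0,0,0],0],
  [[0,0,0],0],
  [[0,0,0],0],
  [[0,0,0],0],
  [[0,0,0],0],
], gripper=1)

```text
time_s: 16.25
tcp_pos: [0.5167, 0.4186, 0.0783]
ee_rot: [[0.406, 0.914, -0.001], [0.914, -0.406, 0.001], [0.001, -0.001, -1.0]]
wrist_force: [1.5, 0.2, -0.1]
gripper_width: 0.998
```

Request:
carry_out([
  [[0,0,-0.3],0],
  [[0,0,-0.8],0],
  [[0,0,-1.5],0],
  [[0,0,-2.5],0],
  [[0,0,-4],0],
  [[0,0,-6],0],
  [[0,0,-8],0],
  [[0,0,-10],0],
  [[0,0,-12],0],
  [[0,0,-13.5],0],
  [[0,0,-14],0],
  [[0,0,-14],0],
  [[0,0,-14],0],
])

```text
time_s: 17.55
tcp_pos: [0.5164, 0.4181, 0.2175]
ee_rot: [[0.407, 0.914, -0.002], [0.914, -0.407, 0.0], [-0.001, -0.002, -1.0]]
wrist_force: [0.8, -0.2, -0.8]
gripper_width: 0.995
```

```bash
python3 - <<'E'
from h import *
s=r.sense();print(s['time_s'],s['tcp_pos'],np.round(s['wrist_force'],1),s['gripper_width'])
im=r.capture('side')
cv2.imwrite('pics/end.png',cv2.resize(im[80:260,220:460,::-1],None,fx=3,fy=3,interpolation=2))
for t in ['cup','cup_center','spare_cup_center']:
    for d in r.place_of('side',t)[:4]:print(t,d['confidence'],np.round(d['centre'],4))
E
```

```text
17.55 [0.51642808 0.41813017 0.21754796] [ 0.8 -0.2 -0.8] 0.9954804956297291
cup 0.95 [0.3739 0.3903 0.0007]
cup 0.81 [0.5179 0.4165 0.0029]
cup 0.71 [ 0.5889 -0.0117  0.0019]
cup_center 0.84 [0.5139 0.4157 0.0533]
cup_center 0.73 [ 0.5933 -0.0137  0.0518]
cup_center 0.66 [0.3672 0.3933 0.0539]
spare_cup_center 0.87 [0.5258 0.3093 0.0523]
spare_cup_center 0.73 [0.6233 0.5422 0.0528]
spare_cup_center 0.6 [0.2387 0.4222 0.0536]
```

View pics/end.png

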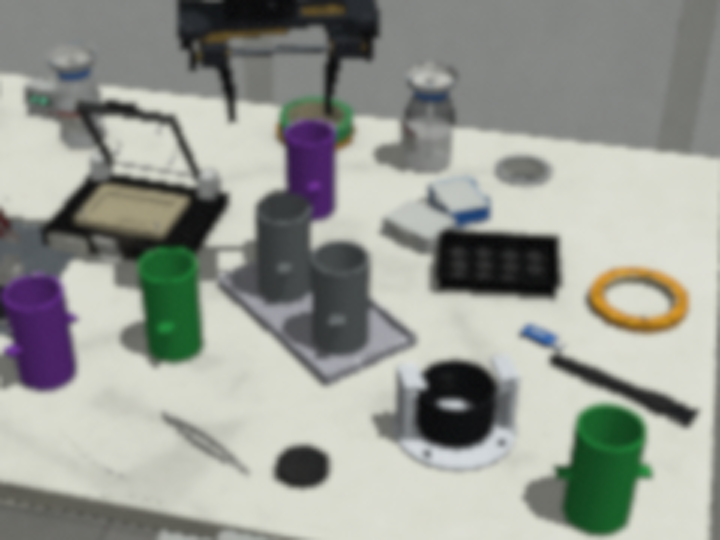

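The cup stands upright in the tray at (283,245). The spare is unmoved at (340,300), and the gripper is well clear.

```bash
python3 -c "
from station import r
print(r.finish_job())"
```

```text
the job is handed in; nothing more can be done
None
```

The grey cup is out of the pot and standing upright in the free half of the drip tray. I handed the job in after about 18 s of robot time.

- **Removal:** I gripped the cup by its rim and twisted it 80° anticlockwise. The wrist picture then showed the lug clear between the hooks. I pulled it straight up, with the wrist force reading about 12 N during the pull, close to the expected pad drag.
- **Placing:** I lowered it until the wrist force rose to about 5 N, then opened the gripper and backed straight up.
- **Last checks:** The network placed the underside of the cup at (0.518, 0.417, 0.003), which is the tray's inner floor. The spare cup was at (0.526, 0.309), unchanged within measuring error. The gripper was open and touching nothing.
- **Disagreement:** Measurements of the tray centre differed by up to about 10 mm in y (0.362 to 0.372). I used 0.367, and the final picture shows the cup well inside the tray walls.

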